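Ride along with the red-capped jar on the turning spice carousel and take it out

ROBOT

A 6-joint arm with a two-finger parallel gripper is mounted at the origin on the work surface. World frame = base frame: x ahead of the robot, y to its left, z up, the work surface at z = 0. Lengths are in m, angles in rad, forces in N, time in s.
With the tool pointing down it reaches from about 0.25 to 0.775 m from the base axis. Payload 4 kg.
Tool frame: the origin (TCP) lies between the finger pads, 19 mm behind the fingertips; this is the grasp point; z points along the fingers, y is the line along which they close (so a half turn about z gives the same grasp; the last joint's range is limited). The gripper opens to 94 mm and grips with 3 to 60 N. Pads are 16 mm wide; open, the fingers measure 119 mm over their backs; the gripper's body (75 mm by 177 mm) begins 78 mm behind the grasp point.
Start: joints at [-1.385, 0.087, 1.371, -0, 1.684, -0.103], TCP at [0.157, -0.527, 0.224] pointing down, gripper open.
Joint ranges: [-3.1, 3.1], [-0.76, 2.03], [0.27, 2.55], [-1.08, 4.22], [0.17, 2.65], [-2.57, 2.57]. Speed limits (rad/s): [2.79, 2.79, 3.14, 3.14, 3.14, 3.14].

INTERFACE

Orientations are given as [roll, pitch, yaw] about the fixed x, y, z axes, in that order (R = Rz(yaw) Ry(pitch) Rx(roll)).
In Python, from bench import robot, imaging gives the robot as it stands.
- The arm moves only by the shell command python3 -m pendant 'ROWS'. ROWS is JSON, a list of rows, each a list of 7 numbers: the shift along the world's x, y, z in cm, then the turn, a rotation vector about the world's x, y, z in degrees, then the opening, from 0 (shut) to 1 (fully open). In form: [[dx, dy, dz, ax, ay, az, jaw], ...]. A call has 1 to 8 rows; each row shifts and turns the commanded pose from where the row before left it; what a row does not reach is not made up. A row lasts 1/10 s, in which the tool goes at most 50 mm and 8.59 degrees, less where a joint would pass 70% of its speed; a pose out of reach is approached as far as the arm can. A call is refused whole if a number of a shift passes 5 or a number of a turn 8.59, either way. A call with a gripper value outside its range is refused whole. The fingers move at their own pace and stop on an object; the grip force is fixed at half the most. Time passes only in rows, so rows that do not move let the fingers close. It gives the time, the measured TCP pose, the force, the opening and the grip force at its end, in the units of the state.
- robot.get_obs(): the state, without advancing time (a new reading comes with each control period).
- imaging.snapshot(name): name is "scene" or "top"; returns the picture (480x640x3 uint8, red, green, blue); there is no depth.
- imaging.camera_params(name): a dict with "camera_matrix" (3x3 intrinsics, pixels), "R" (3x3) and "t" (3): a world point X has camera coordinates R X + t. Camera axes: x right, y down, z forward; pixel columns grow to the right and rows downward; lengths in m; the calibration is good to about 2 mm. A picture is of the moment at which its call begins. camera_params takes no time and is no camera call.
- robot.close_job(): hands the job in; it is judged then, once.
The state is a dict: "time": time; "joint_positions": joint angles; "qvel": joint speeds; "joint_torque": joint torques, N m; "tool_pos": TCP position; "ee_rot": TCP orientation; "wrist_force": force on the tool from outside, world axes, zero at the start; "wrist_torque": the same for the moment, N m; "width": finger opening in m; "finger_force": force on a finger pad.
Only numpy, scipy, OpenCV 4.12 (cv2) and the standard library are available. Lean on these libraries where they do the work, as an engineer would, in place of code of your own. Each camera call takes 0.05 s, during which the arm holds its last target. There are 200 camera calls.

TASK

Give the spice carousel a push so that it turns by itself at an easy pace, about one turn in six seconds (either way round, never faster than one turn in three seconds), and ride along with the gripper straight over the red cap, fingertips no more than 5 cm above it, for at least four seconds while the carousel is still turning well by itself and the arm touches nothing. Then take the red-capped jar by its cap, lift it upright at least 5 cm clear of the carousel, and finish holding it there, still and upright. Leave the other three jars standing in their wells and do not disturb the mug, the mill or the bowl.

Things in the scene. Friction and masses are not known exactly. Their poses are not given: they have to be found in the camera images.
- carousel (a joint): angle (rad) of the spice carousel about its vertical axis, 0 at the start, growing counter-clockwise from above; turns freely without stops, bearing fixed to the worktop. Nominal inertia with jars 0.017 kg m2 (deck 1.3 kg), viscous drag 0.0008 N m s/rad, dry drag 0.0004 N m: left alone at one turn in 6 s it loses roughly a third of its speed in 6 s; masses vary
- deck (a point): centre of the carousel's round wooden deck (284 mm wide), on its axis, at its top face 50 mm above the worktop; z up, x and y turn with it. Four wells (steel rings, 55 mm outside, 49 mm inside, 20 mm high) stand 90 mm from the axis along +x, +y, -x, -y. In the middle a hub 28 mm wide, 30 mm high
- post (a point): top centre of one of four upright steel push posts on the deck, by which it can be pushed round: 16 mm wide, 60 mm tall above the deck, 126 mm from the axis. They stand midway between the wells, at 45 (this one), 135, 225 and 315 deg from deck's x axis
- red_jar: the spice jar with the red cap, brick-coloured with a white label, standing loosely in one of the four wells, 44 mm in diameter, 85 mm tall in all, 150 g nominal; origin at the centre of its underside, z up its axis. The red cap is its top 25 mm, 43 mm in diameter
- red_cap (a point): centre of the top face of the red cap (85 mm above the jar's underside)
- jar_a: one of the other three spice jars, amber with a black cap, in a well, 44 mm in diameter, 85 mm tall in all, 150 g nominal; origin at the centre of its underside, z up its axis
- jar_b: one of the other three spice jars, green with a black cap, in a well, 44 mm in diameter, 85 mm tall in all, 150 g nominal; origin at the centre of its underside, z up its axis
- jar_c: one of the other three spice jars, amber with a black cap, in a well, 44 mm in diameter, 85 mm tall in all, 150 g nominal; origin at the centre of its underside, z up its axis
- mug: white mug, 80 mm wide, 90 mm tall, bystander; origin at the centre of its underside
- mill: dark wooden pepper mill, 56 mm wide, 115 mm tall, bystander; origin at the centre of its underside
- bowl: blue bowl, 130 mm wide, 50 mm tall, bystander; origin at the centre of its underside
Mind the look-alikes: they are no part of the job. What is shaped like the red_jar but blue is not meant.

How it is judged:
On the way:
1. for 4 s on end the carousel turns by itself (over 0.35 rad/s), the TCP is within 22 mm of straight over the red cap and at most 85 mm above its top, and the arm touches nothing ((velocity of joint carousel above 0.35 rad/s or velocity of joint carousel below -0.35 rad/s) and horizontal distance between the grasp point and red_cap below 0.022 m and z of the grasp point in the frame of red_cap between -0.03 and 0.085 m and contact force between each of the arm, the fingers and anything else below 0.2 N and z of red_jar in the frame of deck below 0.01 m), for 4 s.
At the end, for the whole second after the job is handed in: the red-capped jar is gripped by its cap (TCP within 40 mm of the cap's top, over 1 N on it), upright within 0.3 rad, its underside more than 45 mm above the deck, moving slower than 30 mm/s; the three other jars stand in their wells (z of red_jar in the frame of deck above 0.045 m and angle between red_jar's own z axis and vertical below 0.3 rad and linear speed of red_jar below 0.03 m/s and contact force between the fingers and red_jar above 1 N and distance between the grasp point and red_cap below 0.04 m and not (angle between jar_a's own z axis and vertical above 0.35 rad or z of jar_a in the frame of deck above 0.015 m or horizontal distance between jar_a and deck above 0.11 m) and not (angle between jar_b's own z axis and vertical above 0.35 rad or z of jar_b in the frame of deck above 0.015 m or horizontal distance between jar_b and deck above 0.11 m) and not (angle between jar_c's own z axis and vertical above 0.35 rad or z of jar_c in the frame of deck above 0.015 m or horizontal distance between jar_c and deck above 0.11 m)); the arm keeps its last pose, push and grip.
It fails at once if the carousel is spun too fast (over 2.3 rad/s) (velocity of joint carousel above 2.3 rad/s or velocity of joint carousel below -2.3 rad/s).
It fails at once if another jar leaves its well or tips ((angle between jar_a's own z axis and vertical above 0.35 rad or z of jar_a in the frame of deck above 0.015 m or horizontal distance between jar_a and deck above 0.11 m) or (angle between jar_b's own z axis and vertical above 0.35 rad or z of jar_b in the frame of deck above 0.015 m or horizontal distance between jar_b and deck above 0.11 m) or (angle between jar_c's own z axis and vertical above 0.35 rad or z of jar_c in the frame of deck above 0.015 m or horizontal distance between jar_c and deck above 0.11 m)).
It fails at once if the red-capped jar is tipped over (more than 0.5 rad) (angle between red_jar's own z axis and vertical above 0.5 rad).
It fails at once if the mug, mill or bowl is moved by more than 30 mm (distance of any of mug, mill, bowl from where it was at the start of the episode above 0.03 m).
It also fails if it takes over 45 s, if anything falls off the work surface, if the arm or the gripper's body presses on something with over 40 N, if the wrist force passes 120 N, or if a joint passes its speed limit or range.

## Working session

There is one attempt and no reset: what is moved stays moved. The work goes in short steps, Python scripts to look and compute and a shell command to move; the robot and the scene stay as the last step left them, time stands still between calls to the robot, and variables do not carry over. Pictures are saved under pics/ and viewed, at most 10 in all, crops included, and the job is handed in when it is done.

```bash
mkdir -p pics; ls; python3 - <<'E'
from bench import robot, imaging
import cv2
for n in("scene","top"):
    cv2.imwrite(f"pics/{n}0.png",imaging.snapshot(n)[:,:,::-1])
    p=imaging.camera_params(n);print(n,p)
print(robot.get_obs())
E
```

```text
pics
scene {'camera_matrix': array([[580.92175398,   0.        , 304.89578068],
       [  0.        , 580.92175398, 241.97429127],
       [  0.        ,   0.        ,   1.        ]]), 'R': array([[-0.32394484,  0.94606909, -0.00360813],
       [ 0.8208479 ,  0.27916737, -0.49827131],
       [-0.47039181, -0.16437415, -0.86701366]]), 't': array([ 0.22197025, -0.39619709,  1.75307632])}
top {'camera_matrix': array([[498.92003607,   0.        , 318.70827682],
       [  0.        , 498.92003607, 237.65535082],
       [  0.        ,   0.        ,   1.        ]]), 'R': array([[-0.00776781, -0.99979296,  0.01880675],
       [-0.99764013,  0.00646528, -0.0683548 ],
       [ 0.06821905, -0.01929334, -0.9974838 ]]), 't': array([-0.04204575,  0.53810545,  1.17738261])}
{'time': 0.1, 'joint_positions': array([-1.38509113e+00,  8.78676863e-02,  1.37211792e+00, -8.13733411e-06,
        1.68360698e+00, -1.03104656e-01]), 'qvel': array([ 6.79524551e-04, -1.57280547e-03, -3.67389463e-03,  6.87304975e-05,
        8.05351447e-04,  8.40773235e-04]), 'joint_torque': array([ 1.96943118e-03, -3.41252196e+01, -3.03300834e+01,  7.21359788e-02,
        3.04937619e-02, -8.49194703e-05]), 'tool_pos': array([ 0.15654983, -0.52676029,  0.22322102]), 'ee_rot': array([-3.13960251e+00, -1.97792735e-04,  2.88808752e-01]), 'wrist_force': array([ 0.05936317, -0.12382439,  0.73947983]), 'wrist_torque': array([-0.02211994,  0.0246882 , -0.00208739]), 'finger_force': 0.0, 'width': 0.09386901521909621}
```

View pics/top0.png

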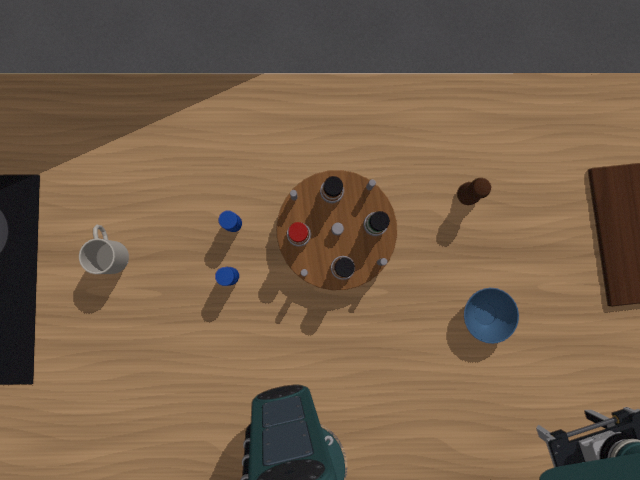

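View pics/scene0.png

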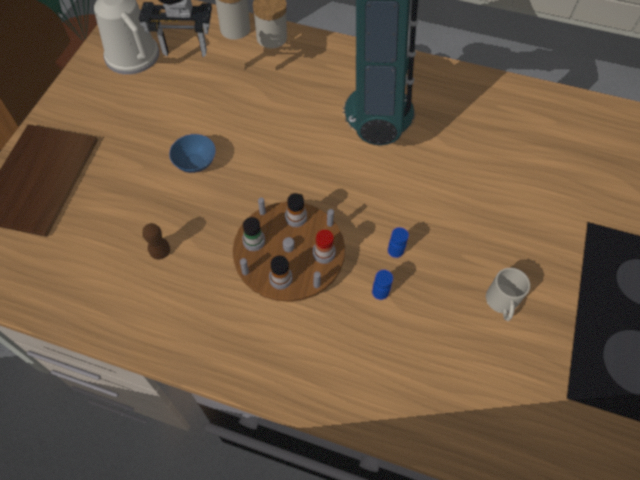

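```bash
cat > h.py <<'E'
import numpy as np, cv2
from bench import robot, imaging
P={n:imaging.camera_params(n) for n in("scene","top")}
def world(n,uv,z):
    p=P[n];d=p["R"].T@np.linalg.inv(p["camera_matrix"])@[uv[0],uv[1],1];c=-p["R"].T@p["t"]
    return (c+d*(z-c[2])/d[2])
def cap(n="top",img=None):
    im=imaging.snapshot(n) if img is None else img
    r,g,b=[im[:,:,i].astype(int) for i in range(3)]
    m=((r>110)&(g<50)&(b<50)).astype(np.uint8)
    k,l,s,c=cv2.connectedComponentsWithStats(m)
    if k<2: return None,0
    i=1+s[1:,4].argmax(); return c[i],s[i,4]
E
python3 - <<'E'
from h import *
im=cv2.imread("pics/top0.png")[:,:,::-1]
H=world("top",(338,229),.08);print("hub",H)
print("hub scene",world("scene",(289,244),.08))
for uv in[(293,194),(372,183),(384,262),(304,272)]:
    w=world("top",uv,.11)-H;print("post",w+H,np.hypot(*w[:2]),np.degrees(np.arctan2(w[1],w[0])))
uv,a=cap(img=im);w=world("top",uv,.133);d=w-H;print("cap",uv,a,w,np.hypot(*d[:2]),np.degrees(np.arctan2(d[1],d[0])))
uv,a=cap("scene",cv2.imread("pics/scene0.png")[:,:,::-1]);print("cap scene",uv,a,world("scene",uv,.13))
for uv in[(104,257),(480,187),(491,316)]:print(world("top",uv,.05))
A=cv2.resize(im[140:320,200:440],None,fx=3,fy=3,interpolation=cv2.INTER_CUBIC);cv2.imwrite("pics/crop.png",A[:,:,::-1])
E
```

```text
hub [ 0.55309342 -0.08882139  0.08      ]
hub scene [ 0.56525489 -0.08216706  0.08      ]
post [0.62930681 0.01235126 0.11      ] 0.12666642876349163 53.00927204856386
post [ 0.65325449 -0.16422505  0.11      ] 0.12537125524376827 -36.97331340564026
post [ 0.47663481 -0.18816909  0.11      ] 0.12536301059722701 -127.58210374023655
post [ 0.45593906 -0.01112284  0.11      ] 0.12440270581114504 141.34916284324692
cap [297.58571429 231.16785714] 280 [0.54437896 0.00202768 0.133     ] 0.09126606339333669 95.47918407197355
cap scene [323.56734694 238.15102041] 245 [0.55010815 0.00116659 0.13      ]
[0.49408402 0.45112844 0.05      ]
[ 0.65330224 -0.42784805  0.05      ]
[ 0.35048887 -0.44450004  0.05      ]
```

View pics/crop.png

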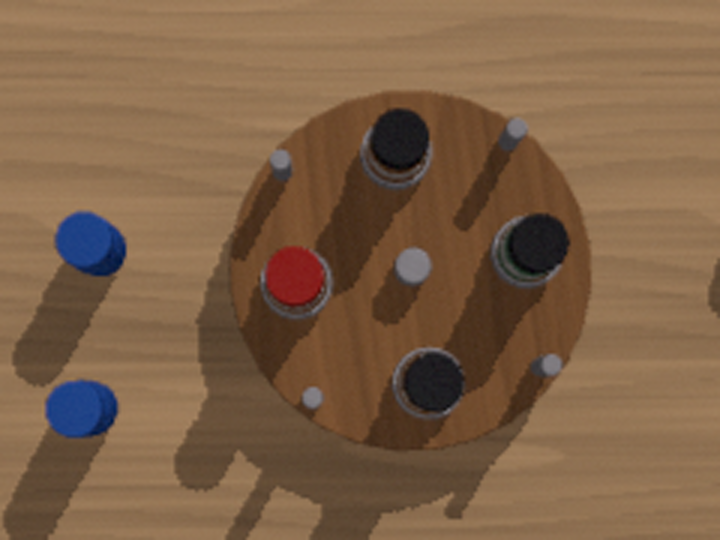

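The red cap at top-view (298,231) is the jar we want. The two blue ones at (230,222) and (227,276) are look-alikes. Next I move in behind the post at (384,262) with the fingers shut.

```bash
python3 -m pendant '[[1.8,2.2,0,0,0,-8,0],[1.8,2.2,0,0,0,-8,0],[1.8,2.2,0,0,0,-8,0],[1.8,2.2,0,0,0,-8,0],[1.8,2.2,0,0,0,-8,0],[1.8,2.2,0,0,0,0,0],[1.8,2.2,0,0,0,0,0],[1.8,2.2,0,0,0,0,0]]'
python3 -m pendant '[[1.8,2.2,-0.5,0,0,0,0],[1.8,2.2,-1,0,0,0,0],[1.8,2.2,-1.5,0,0,0,0],[1.8,2.2,-2,0,0,0,0],[1.8,2.2,-2,0,0,0,0],[1.8,2.2,-2,0,0,0,0],[1.8,2.2,-2,0,0,0,0],[1.2,2.2,-1.2,0,0,0,0]]'; python3 -c "
from h import *
im=imaging.snapshot('top');cv2.imwrite('pics/t1.png',cv2.resize(im[140:320,200:440],None,fx=3,fy=3)[:,:,::-1]);print(robot.get_obs()['tool_pos'],robot.get_obs()['ee_rot'])"
```

```text
time: 0.9
tool_pos: [0.3011, -0.35, 0.2238]
ee_rot: [-3.141, 0.001, -0.409]
wrist_force: [0.9, 0.5, 0.5]
width: 0.0335
finger_force: 0.0
time: 1.7
tool_pos: [0.4384, -0.1736, 0.1]
ee_rot: [-3.141, 0.003, -0.409]
wrist_force: [0.0, -0.3, 0.0]
width: 0.0002
finger_force: 0.0
[ 0.43848823 -0.17015588  0.09822859] [-3.13766284  0.00654246 -0.40643707]
```

View pics/t1.png

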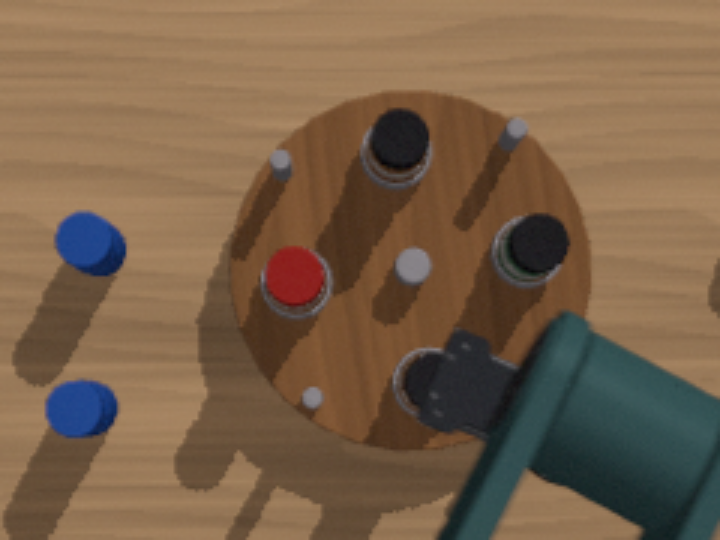

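```bash
cat > tr.py <<'E'
import sys,json,os
from h import *
from scipy.optimize import least_squares
C=np.array([.554,-.088]);B,D=.0008/.017,.0004/.017
n=int(sys.argv[1]);rows=int(sys.argv[2]);z=float(sys.argv[3]);ease=float(sys.argv[4]) if len(sys.argv)>4 else 1
L=json.load(open("log.json")) if os.path.exists("log.json") else []
for i in range(n):
    for cam in("top","scene"):
        t=robot.get_obs()["time"];im=imaging.snapshot(cam);uv,a=cap(img=im)
        ok=uv is not None and a>(200 if cam=="top" else 170)
        if ok:
            w=world(cam,uv,.133 if cam=="top" else .128)[:2]-C;L.append([t,float(np.arctan2(w[1],w[0]))])
        print(cam,round(t,3),int(a),np.round(w*1000).tolist() if ok else "-",round(L[-1][1],3) if ok else "")
        cv2.imwrite(f"pics/last_{cam}.png",im[:,:,::-1])
json.dump(L,open("log.json","w"))
A=np.array(L);A[:,1]=np.unwrap(A[:,1])
th=lambda p,t:p[0]+(p[1]+D/B)*(1-np.exp(-B*(t-A[0,0])))/B-D/B*(t-A[0,0])
f=least_squares(lambda p:th(p,A[:,0])-A[:,1],[A[0,1],1.],loss="soft_l1",f_scale=.03)
o=robot.get_obs();t=o["time"];w=(th(f.x,t+.01)-th(f.x,t))/.01
print("t",t,"omega",w,"theta",np.degrees(th(f.x,t)),"res",np.round(f.fun[-6:],3),"tool",o["tool_pos"])
X=lambda t:C+.09*np.array([np.cos(th(f.x,t)),np.sin(th(f.x,t))])
e=o["tool_pos"][:2]-X(t);print("err now mm",e*1000)
prev=o["tool_pos"][:2]
for k in range(1,rows+1):
    q=X(t+.1*k)+e*max(0,1-k*ease/rows);print("row",k,np.round((q-prev)*100,2),end=" ");prev=q
print("\nz to go cm",round((z-o["tool_pos"][2])*100,2),"theta end",np.degrees(th(f.x,t+.1*rows)))
E
python3 -m pendant '[[0.76,-0.08,0,0,0,0,0],[0.9,-0.16,0,0,0,0,0],[0.6,-0.22,0,0,0,0,0],[0.46,-0.33,0,0,0,0,0],[0.48,-0.45,0,0,0,0,0],[0.68,-0.56,0,0,0,0,0],[0.9,-0.63,0,0,0,0,0],[1.05,-0.6,0,0,0,0,0]]'
python3 -m pendant '[[1.14,-0.51,0,0,0,0,0],[1.19,-0.4,0,0,0,0,0],[0,0,2.5,0,0,0,0],[-1,0,4.5,0,0,0,0],[-1.5,0.5,2.5,0,0,0,0.3]]'
python3 tr.py 3 8 0.18
```

```text
time: 2.55
tool_pos: [0.4977, -0.2064, 0.1024]
ee_rot: [3.141, -0.0, -0.41]
wrist_force: [-0.1, -0.0, 0.6]
width: 0.0008
finger_force: 0.0
time: 3.05
tool_pos: [0.497, -0.2109, 0.2003]
ee_rot: [3.141, -0.004, -0.409]
wrist_force: [1.4, 0.2, 0.5]
width: 0.006
finger_force: 0.0
top 3.05 284 [-73.0, 52.0] 2.517
scene 3.1 235 [-69.0, 48.0] 2.539
top 3.15 284 [-77.0, 45.0] 2.619
scene 3.2 231 [-74.0, 40.0] 2.645
top 3.25 286 [-81.0, 36.0] 2.72
scene 3.3 228 [-77.0, 31.0] 2.754
t 3.35 omega 0.9880804871702509 theta 160.83442756924734 res [-0.009  0.019 -0.011  0.013 -0.012  0.003] tool [ 0.49500197 -0.20950915  0.19524855]
err now mm [  26.01360858 -151.05607337]
row 1 [-0.57  1.04] row 2 [-0.49  1.02] row 3 [-0.4   1.02] row 4 [-0.32  1.02] row 5 [-0.24  1.03] row 6 [-0.16  1.05] row 7 [-0.08  1.08] row 8 [-0.01  1.11] 
z to go cm -1.52 theta end 204.872488125161
```

```bash
python3 -m pendant '[[-0.57,1.04,-0.2,0,0,0,1],[-0.49,1.02,-0.2,0,0,0,1],[-0.4,1.02,-0.2,0,0,0,1],[-0.32,1.02,-0.2,0,0,0,1],[-0.24,1.03,-0.2,0,0,0,1],[-0.16,1.05,-0.2,0,0,0,1],[-0.08,1.08,-0.2,0,0,0,1],[0,1.11,-0.1,0,0,0,1]]'
python3 tr.py 1 8 0.18
```

```text
time: 4.15
tool_pos: [0.4725, -0.125, 0.1821]
ee_rot: [3.142, 0.0, -0.409]
wrist_force: [0.0, 0.0, -0.1]
width: 0.0888
finger_force: 0.0
top 4.15 0 - 
scene 4.2 205 [-70.0, -45.0] -2.572
t 4.25 omega 1.007741473172885 theta 215.34774387271995 res [ 0.013 -0.013  0.015 -0.006  0.014 -0.003] tool [ 0.47265758 -0.12450601  0.18224452]
err now mm [-7.93340037 15.56236156]
row 1 [ 0.66 -0.9 ] row 2 [ 0.72 -0.84] row 3 [ 0.78 -0.77] row 4 [ 0.83 -0.7 ] row 5 [ 0.87 -0.62] row 6 [ 0.9  -0.54] row 7 [ 0.92 -0.46] row 8 [ 0.94 -0.38] 
z to go cm -0.22 theta end 260.27045301525635
```

View pics/last_scene.png

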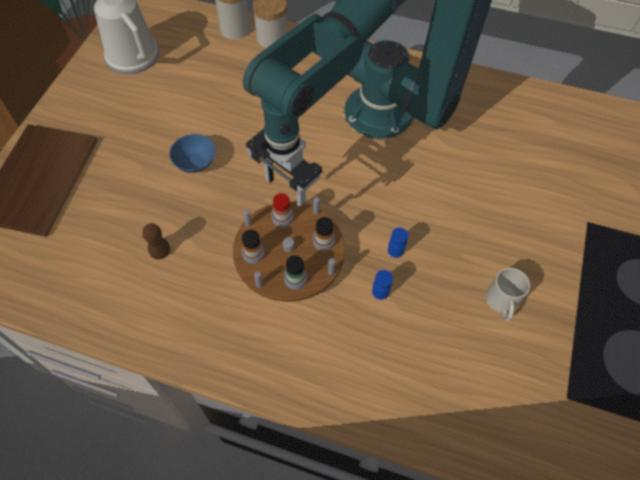

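```bash
python3 - <<'E'
import json
L=json.load(open("log.json"));json.dump(L[0:6:2]+[[4.2,-2.617]],open("log.json","w"))
s=open("tr.py").read().replace('for cam in("top","scene")','for cam in("scene",)').replace("[:2]-C;L","[:2]-C-([.006,-.001] if cam=='scene' else [0,0]);L").replace("a>(200 if","a>(200 if")
open("tr.py","w").write(s)
E
python3 tr.py 0 4 0.178
```

```text
t 4.25 omega 0.9565120329291688 theta 212.78496381608588 res [-0.001 -0.     0.002 -0.   ] tool [ 0.47265758 -0.12450601  0.18224452]
err now mm [-5.67863483 12.22787055]
row 1 [ 0.64 -1.  ] row 2 [ 0.7  -0.95] row 3 [ 0.75 -0.89] row 4 [ 0.8  -0.83] 
z to go cm -0.42 theta end 234.40217611492807
```

```bash
python3 -m pendant '[[0.64,-1,-0.1,0,0,0,1],[0.7,-0.95,-0.1,0,0,0,1],[0.75,-0.89,-0.1,0,0,0,1],[0.8,-0.83,-0.1,0,0,0,1]]'
python3 tr.py 1 8 0.178
```

```text
time: 4.65
tool_pos: [0.5023, -0.1642, 0.178]
ee_rot: [3.141, 0.0, -0.411]
wrist_force: [-0.0, -0.5, -0.1]
width: 0.0939
finger_force: 0.0
scene 4.65 209 [-50.0, -72.0] -2.184
t 4.7 omega 0.9295371844117994 theta 237.36845267509617 res [-0.002 -0.001  0.002  0.003 -0.003] tool [ 0.50312599 -0.16527002  0.17757526]
err now mm [-2.34289996 -1.47601856]
row 1 [ 0.75 -0.4 ] row 2 [ 0.78 -0.33] row 3 [ 0.8  -0.25] row 4 [ 0.82 -0.18] row 5 [ 0.83 -0.11] row 6 [ 0.83 -0.04] row 7 [0.83 0.03] row 8 [0.82 0.1 ] 
z to go cm 0.04 theta end 278.77234981542546
```

```bash
python3 -m pendant '[[0.78,-0.4,0,0,0,0,1],[0.8,-0.33,0,0,0,0,1],[0.8,-0.25,0,0,0,0,1],[0.82,-0.18,0,0,0,0,1],[0.83,-0.11,0,0,0,0,1],[0.83,-0.04,0,0,0,0,1],[0.83,0.03,0,0,0,0,1],[0.82,0.1,0,0,0,0,1]]'
python3 tr.py 1 8 0.178
```

```text
time: 5.5
tool_pos: [0.5674, -0.1743, 0.1783]
ee_rot: [3.141, 0.0, -0.409]
wrist_force: [0.9, -0.1, -0.5]
width: 0.0939
finger_force: 0.0
scene 5.5 227 [15.0, -87.0] -1.406
t 5.55 omega 0.8768867597910734 theta 281.7173939359989 res [-0.003 -0.002  0.001  0.006  0.002 -0.004] tool [ 0.56832863 -0.17404285  0.17812194]
err now mm [-3.94898386  2.08165525]
row 1 [0.81 0.17] row 2 [0.79 0.23] row 3 [0.76 0.29] row 4 [0.72 0.35] row 5 [0.68 0.4 ] row 6 [0.64 0.45] row 7 [0.59 0.49] row 8 [0.55 0.53] 
z to go cm -0.01 theta end 320.75227846829546
```

```bash
python3 -m pendant '[[0.82,0.17,0,0,0,0,1],[0.8,0.23,0,0,0,0,1],[0.77,0.29,0,0,0,0,1],[0.72,0.35,0,0,0,0,1],[0.68,0.4,0,0,0,0,1],[0.64,0.45,0,0,0,0,1],[0.59,0.49,0,0,0,0,1],[0.55,0.53,0,0,0,0,1]]'
python3 tr.py 1 8 0.178
```

```text
time: 6.35
tool_pos: [0.6228, -0.1448, 0.1783]
ee_rot: [3.142, 0.0, -0.409]
wrist_force: [0.2, -0.2, -0.7]
width: 0.0942
finger_force: 0.0
scene 6.35 234 [71.0, -55.0] -0.661
t 6.4 omega 0.8273601239443096 theta 323.8827031043029 res [-0.004 -0.     0.009  0.007  0.005 -0.011] tool [ 0.62344908 -0.1439036   0.17819835]
err now mm [-3.25400255 -2.85397349]
row 1 [0.45 0.65] row 2 [0.4  0.68] row 3 [0.34 0.7 ] row 4 [0.29 0.72] row 5 [0.23 0.73] row 6 [0.17 0.74] row 7 [0.12 0.74] row 8 [0.06 0.74] 
z to go cm -0.02 theta end 360.68913030505246
```

```bash
python3 -m pendant '[[0.45,0.68,0,0,0,0,1],[0.4,0.7,0,0,0,0,1],[0.34,0.72,0,0,0,0,1],[0.29,0.73,0,0,0,0,1],[0.23,0.74,0,0,0,0,1],[0.17,0.75,0,0,0,0,1],[0.12,0.75,0,0,0,0,1],[0.06,0.75,0,0,0,0,1]]'
python3 tr.py 1 8 0.178
```

```text
time: 7.2
tool_pos: [0.643, -0.0865, 0.1783]
ee_rot: [3.141, 0.0, -0.409]
wrist_force: [0.3, 0.3, 0.5]
width: 0.0939
finger_force: 0.0
scene 7.2 246 [91.0, 3.0] 0.032
t 7.25 omega 0.7778899008146212 theta 363.4753974212496 res [-0.002  0.011  0.01   0.01  -0.004 -0.01 ] tool [ 0.64307198 -0.08516984  0.17836056]
err now mm [-0.76249925 -2.62563772]
row 1 [-0.06  0.73] row 2 [-0.11  0.71] row 3 [-0.16  0.7 ] row 4 [-0.21  0.68] row 5 [-0.26  0.65] row 6 [-0.3   0.63] row 7 [-0.34  0.6 ] row 8 [-0.38  0.57] 
z to go cm -0.04 theta end 398.0559055879082
```

```bash
python3 -m pendant '[[-0.06,0.75,0,0,0,0,1],[-0.11,0.73,0,0,0,0,1],[-0.16,0.71,0,0,0,0,1],[-0.21,0.68,0,0,0,0,1],[-0.26,0.65,0,0,0,0,1],[-0.3,0.63,0,0,0,0,1],[-0.34,0.6,0,0,0,0,1],[-0.38,0.57,0,0,0,0,1]]'
python3 tr.py 1 8 0.178
```

```text
time: 8.05
tool_pos: [0.6244, -0.0334, 0.1783]
ee_rot: [3.142, 0.0, -0.409]
wrist_force: [0.1, 0.4, 0.2]
width: 0.0941
finger_force: 0.0
scene 8.05 260 [71.0, 58.0] 0.689
t 8.1 omega 0.7300814178961446 theta 400.7478215535718 res [ 0.011  0.012  0.014  0.003 -0.002 -0.015] tool [ 0.62394089 -0.03250171  0.17847781]
err now mm [ 1.75781041 -3.2474941 ]
row 1 [-0.47  0.52] row 2 [-0.5   0.48] row 3 [-0.52  0.45] row 4 [-0.55  0.41] row 5 [-0.57  0.36] row 6 [-0.58  0.32] row 7 [-0.6   0.28] row 8 [-0.61  0.24] 
z to go cm -0.05 theta end 433.1771809000352
```

```bash
python3 -m pendant '[[-0.5,0.54,0,0,0,0,1],[-0.52,0.5,0,0,0,0,1],[-0.54,0.46,0,0,0,0,1],[-0.56,0.42,0,0,0,0,1],[-0.58,0.37,0,0,0,0,1],[-0.6,0.33,0,0,0,0,1],[-0.61,0.29,0,0,0,0,1],[-0.62,0.24,0,0,0,0,1]]'
python3 tr.py 1 8 0.178
```

```text
time: 8.9
tool_pos: [0.5789, -0.0022, 0.1783]
ee_rot: [3.141, -0.0, -0.409]
wrist_force: [-0.1, -0.4, 0.4]
width: 0.0939
finger_force: 0.0
scene 8.9 252 [23.0, 89.0] 1.314
t 8.95 omega 0.6842412575844392 theta 435.8691145024217 res [ 0.013  0.018  0.009  0.007 -0.004 -0.024] tool [ 0.57813992 -0.00185192  0.17847109]
err now mm [ 2.16751728 -1.12856929]
row 1 [-0.63  0.14] row 2 [-0.63  0.1 ] row 3 [-0.63  0.06] row 4 [-0.63  0.02] row 5 [-0.62 -0.02] row 6 [-0.61 -0.06] row 7 [-0.6  -0.09] row 8 [-0.59 -0.13] 
z to go cm -0.05 theta end 466.23588995685253
```

```bash
sed -i 's/^A=np.array(L)/A=np.array(L[-5:])/' tr.py
python3 -m pendant '[[-0.67,0.13,0,0,0,0,1],[-0.67,0.09,0,0,0,0,1],[-0.66,0.05,0,0,0,0,1],[-0.66,0.01,0,0,0,0,1],[-0.65,-0.03,0,0,0,0,1],[-0.64,-0.07,0,0,0,0,1],[-0.63,-0.1,0,0,0,0,1],[-0.62,-0.14,0,0,0,0,1]]'
python3 tr.py 1 8 0.12
```

```text
time: 9.75
tool_pos: [0.5269, -0.0032, 0.1783]
ee_rot: [3.141, -0.0, -0.409]
wrist_force: [0.4, 0.4, 0.1]
width: 0.094
finger_force: 0.0
scene 9.75 244 [-29.0, 86.0] 1.901
t 9.8 omega 0.653064590569663 theta 110.37245140820669 res [-0.008  0.005  0.008  0.002 -0.007] tool [ 0.52618635 -0.00331644  0.17843281]
err now mm [3.51727242 0.31311103]
row 1 [-0.59 -0.23] row 2 [-0.57 -0.26] row 3 [-0.54 -0.29] row 4 [-0.52 -0.32] row 5 [-0.5  -0.34] row 6 [-0.47 -0.37] row 7 [-0.44 -0.39] row 8 [-0.42 -0.41] 
z to go cm -5.84 theta end 139.33642873199963
```

```bash
python3 -m pendant '[[-0.6,-0.24,-0.5,0,0,0,1],[-0.58,-0.27,-0.7,0,0,0,1],[-0.56,-0.3,-0.7,0,0,0,1],[-0.53,-0.33,-0.7,0,0,0,1],[-0.51,-0.35,-0.7,0,0,0,1],[-0.48,-0.38,-0.7,0,0,0,1],[-0.45,-0.4,-0.7,0,0,0,1],[-0.43,-0.42,-0.7,0,0,0,1]]'
python3 tr.py 1 8 0.124
```

```text
time: 10.6
tool_pos: [0.4856, -0.0303, 0.1237]
ee_rot: [3.141, 0.0, -0.409]
wrist_force: [0.5, 0.2, 0.3]
width: 0.0941
finger_force: 0.0
scene 10.6 216 [-68.0, 56.0] 2.455
t 10.65 omega 0.6153979839492507 theta 142.05582381900365 res [-0.006  0.004  0.005  0.003 -0.006] tool [ 0.48434202 -0.03067261  0.12235405]
err now mm [1.3169423 1.9869779]
row 1 [-0.34 -0.47] row 2 [-0.31 -0.49] row 3 [-0.28 -0.5 ] row 4 [-0.25 -0.51] row 5 [-0.22 -0.52] row 6 [-0.19 -0.52] row 7 [-0.16 -0.53] row 8 [-0.13 -0.53] 
z to go cm 0.16 theta end 169.32498734730683
```

View pics/last_scene.png

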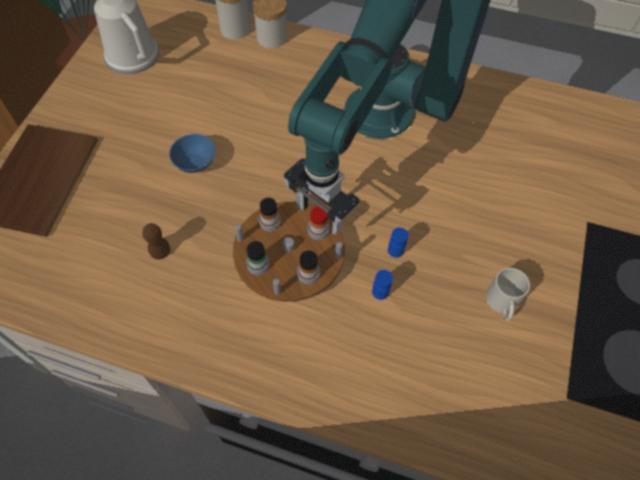

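Scene picture: the red cap at (318,215) lies between the open fingers, and the three black-capped jars are in their wells. I close while following.

```bash
python3 -m pendant '[[-0.36,-0.47,0,0,0,0,0],[-0.33,-0.49,0,0,0,0,0],[-0.3,-0.5,0,0,0,0,0],[-0.26,-0.51,0,0,0,0,0],[-0.23,-0.52,0,0,0,0,0],[-0.2,-0.52,0,0,0,0,0],[-0.16,-0.53,0,0,0,0,0],[-0.13,-0.53,0,0,0,0,0]]'
python3 -m pendant '[[-0.05,-0.4,0,0,0,0,0],[-0.01,-0.2,0,0,0,0,0],[0,0,0,0,0,0,0],[0,0,0,0,0,0,0]]'; python3 tr.py 1 1 0.124|head -1
```

```text
time: 11.45
tool_pos: [0.4663, -0.0707, 0.1244]
ee_rot: [-3.141, 0.0, -0.409]
wrist_force: [-0.7, 0.6, 1.7]
width: 0.0424
finger_force: 29.9
time: 11.85
tool_pos: [0.4658, -0.0764, 0.1244]
ee_rot: [-3.141, 0.0, -0.409]
wrist_force: [-1.4, -0.3, 2.5]
width: 0.0427
finger_force: 30.0
scene 11.85 153 -
```

```bash
python3 -m pendant '[[0,0,0.6,0,0,0,0],[0,0,1,0,0,0,0],[0,0,1,0,0,0,0],[0,0,1.2,0,0,0,0],[0,0,1.5,0,0,0,0],[0,0,1.5,0,0,0,0],[0,0,1.2,0,0,0,0],[0,0,0.8,0,0,0,0]]'
python3 -m pendant '[[0,0,0.3,0,0,0,0],[0,0,0,0,0,0,0],[0,0,0,0,0,0,0],[0,0,0,0,0,0,0],[0,0,0,0,0,0,0]]'
python3 -c "
from h import *
im=imaging.snapshot('scene');cv2.imwrite('pics/end.png',cv2.resize(im[120:320,200:440],None,fx=3,fy=3)[:,:,::-1])"
```

```text
time: 12.7
tool_pos: [0.4663, -0.0768, 0.2142]
ee_rot: [-3.141, -0.002, -0.409]
wrist_force: [-0.4, 1.3, -0.5]
width: 0.0428
finger_force: 30.0
time: 13.2
tool_pos: [0.4654, -0.0766, 0.2146]
ee_rot: [3.141, 0.001, -0.409]
wrist_force: [1.0, -0.8, -1.7]
width: 0.0429
finger_force: 30.0
```

View pics/end.png

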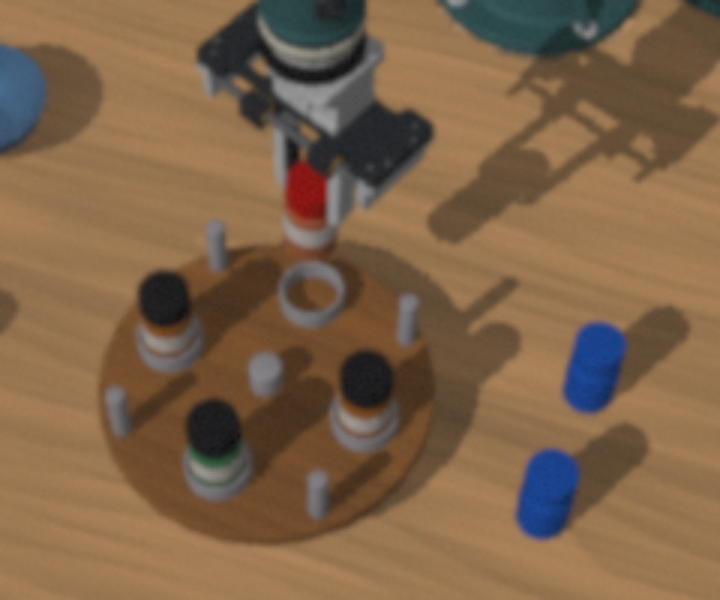

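The crop shows the red-capped jar held upright (cap at about (308,190)) above its empty well (312,295), and the other three jars are still in their wells. I'm handing in.

```bash
python3 -c "
from bench import robot
print(robot.close_job())"
```

```text
the job is handed in; nothing more can be done
None
```

I pushed the carousel to about 1 rad/s (one turn in about 6 s) and rode over the red cap for about 5.5 s. I then gripped the red-capped jar by its cap, lifted it upright about 9 cm and handed the job in with it held still; the other three jars were still in their wells, but the hand-in call returned no verdict.

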